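# Put the hole saws away by size

### The job

Put the four steel hole saws away in the plywood trays on the bench by size: the largest in the largest tray, the next in the next, down to the smallest in the smallest, each standing flat on its tray's floor with the shank up. Set them down, do not drop them, and leave the two brown sanding drums standing where they are.

Things in the scene. Friction and masses are not known exactly. Their poses are not given: they have to be found in the camera images.
- saw_a_mid (a point): Smallest hole saw: steel cup 32 mm across, 35 mm high, standing teeth down; dark slots in its wall, dark holes in its flat top. On top a collar (17 mm across, to 40 mm above the foot), then a round upright shank 11 mm across, 40 to 78 mm above the foot: grasp it there. Point: on the axis, 39 mm above the foot; z up along the shank. 120 g, give or take 20 %.
- saw_b_mid (a point): Second smallest hole saw: steel cup 44 mm across, 35 mm high, standing teeth down; dark slots in its wall, dark holes in its flat top. On top a collar (17 mm across, to 40 mm above the foot), then a round upright shank 11 mm across, 40 to 78 mm above the foot: grasp it there. Point: on the axis, 39 mm above the foot; z up along the shank. 160 g, give or take 20 %.
- saw_c_mid (a point): Second largest hole saw: steel cup 56 mm across, 35 mm high, standing teeth down; dark slots in its wall, dark holes in its flat top. On top a collar (17 mm across, to 40 mm above the foot), then a round upright shank 11 mm across, 40 to 78 mm above the foot: grasp it there. Point: on the axis, 39 mm above the foot; z up along the shank. 210 g, give or take 20 %.
- saw_d_mid (a point): Largest hole saw: steel cup 68 mm across, 35 mm high, standing teeth down; dark slots in its wall, dark holes in its flat top. On top a collar (17 mm across, to 40 mm above the foot), then a round upright shank 11 mm across, 40 to 78 mm above the foot: grasp it there. Point: on the axis, 39 mm above the foot; z up along the shank. 270 g, give or take 20 %.
- tray_a: The smallest of four square open plywood trays, fixed to the bench: 64 mm square outside, 56 mm inside, walls 4 mm thick, 20 mm high, its floor 4 mm above the bench. Origin: centre of the underside, on the bench; x and y along its sides, z up.
- tray_b: The second smallest of four square open plywood trays, fixed to the bench: 76 mm square outside, 68 mm inside, walls 4 mm thick, 20 mm high, its floor 4 mm above the bench. Origin: centre of the underside, on the bench; x and y along its sides, z up.
- tray_c: The second largest of four square open plywood trays, fixed to the bench: 88 mm square outside, 80 mm inside, walls 4 mm thick, 20 mm high, its floor 4 mm above the bench. Origin: centre of the underside, on the bench; x and y along its sides, z up.
- tray_d: The largest of four square open plywood trays, fixed to the bench: 100 mm square outside, 92 mm inside, walls 4 mm thick, 20 mm high, its floor 4 mm above the bench. Origin: centre of the underside, on the bench; x and y along its sides, z up.
- drum_a_mid (a point): Sanding drum, to be left alone: upright cylinder 38 mm in diameter and 40 mm high with a brown abrasive sleeve, a plain black rubber top with a steel washer, and a thin steel shank 8 mm in diameter up to 65 mm. Point: on its axis, 32.5 mm above the bench; z up.
- drum_b_mid (a point): Sanding drum, to be left alone: upright cylinder 50 mm in diameter and 40 mm high with a brown abrasive sleeve, a plain black rubber top with a steel washer, and a thin steel shank 8 mm in diameter up to 65 mm. Point: on its axis, 32.5 mm above the bench; z up.
Things that resemble listed ones, but are neither listed nor needed, are in the scene too. What is shaped like the part that bears drum_a_mid but purple is not meant. What is shaped like the tray_b but green is not meant.

How it is judged:
By the outcome, as a careful person would: the job done as asked, in the order asked, and still so for the second after the job is handed in, with the robot touching nothing.
It also fails if it takes over 109 s, if anything falls off the work surface, if the arm or the gripper's body presses on something with over 40 N, if the wrist force passes 120 N, or if a joint passes its speed limit or range.

### The arm

A 6-joint arm with a two-finger parallel gripper is mounted at the origin on the work surface. World frame = base frame: x ahead of the robot, y to its left, z up, the work surface at z = 0. Lengths are in m, angles in rad, forces in N, time in s.
With the tool pointing down it reaches from about 0.3 to 0.875 m from the base axis. Payload 6.4 kg.
Tool frame: the origin (TCP) lies at the very end of the fingers, on their centre line; the grasp point (between the pads) lies 19 mm behind it; z points along the fingers, y is the direction in which the jaws open and shut (so a half turn about z gives the same grasp; the last joint's range is limited). The gripper opens to 88 mm and grips with 3 to 60 N. Pads are 18 mm wide; open, the fingers measure 123 mm over their backs; the gripper's body (75 mm by 187 mm) begins 45 mm behind the grasp point.
Start: joints at [-0.206, 0.181, 1.607, -0, 1.354, -0.206], TCP at [0.575, 0, 0.239] pointing down, gripper open.
Joint ranges: [-2.99, 2.99], [-0.89, 2.07], [0.3, 2.58], [-1.14, 4.28], [0, 2.63], [-3.12, 3.12]. Speed limits (rad/s): [2.57, 2.57, 3.01, 3.14, 3.14, 3.14].

### API

Orientations are given as a rotation vector (axis times angle).
In Python, from rig import * gives the robot as it stands.
- The arm moves only by the shell command python3 -m jog 'ROWS' [OPENING]. ROWS is JSON, a list of rows, each a list of 4 numbers: the shift along the tool's x, y, z in cm, then the turn about the tool's z in degrees. In form: [[dx, dy, dz, spin], ...]. A call has 1 to 20 rows; each row shifts and turns the commanded pose from where the row before left it, along the tool's axes as they then stand; what a row does not reach is not made up. A row lasts 1/12 s, in which the tool goes at most 41.7 mm and 7.16 degrees, less where a joint would pass 70% of its speed; a pose out of reach is approached as far as the arm can. A call with a gripper value outside its range is refused whole. OPENING is the finger opening in cm, from 0 to 8.81, set as the call begins (- or left out, the last holds). The fingers move at their own pace and stop on an object; the grip force is fixed at half the most. Time passes only in rows, so rows that do not move let the fingers close. It gives the time, the measured TCP pose, the force and the opening at its end, in the units of the state.
- read_state(): the state, without advancing time (a new reading comes with each control period).
- get_image(name): name is "scene" or "side" or "wrist"; returns a dict with "color" (480x640x3 uint8, red, green, blue), "depth" (480x640 float32, m along the optical axis (not along the pixel's ray), 0 where there is no reading), "mtx" (3x3 intrinsics, pixels), "position" and "orientation" of the camera in the world; the wrist camera has in their place "tool_from_camera" (4x4, takes a point from camera to tool coordinates, whose origin is the TCP and whose axes are the flange's). Camera axes: x right, y down, z forward; pixel columns grow to the right and rows downward; lengths in m; the calibration is good to about 2 mm. A picture is of the moment at which its call begins: read the wrist's pose just before it.
- job_done(): hands the job in, once; it reports no verdict.
Trained networks look in a picture, given as the dict that the camera call returned (one of the last four; its "shot" number tells which), for a name from the list of things; names that differ only in an ending like _2 or _b are one class to them, and where a whole thing is asked for, a point or a joint stands for the part that bears it (a point fixed in the world has none). Each returns a list of dicts, best first, with "confidence" (0 to 1); they miss things now and then, are a little off and sometimes report something else, mostly with a low value. They report only what shows in the picture. A call takes as long as a camera call. They do not tell look-alikes from the thing itself.
- recognise(thing, picture): "rect" ([centre column, centre row, width, height] in pixels, round what is visible of it).
- cut_out(thing, picture): "region" (480x640 bool, what is visible of it) and "rect" ([centre column, centre row, width, height] in pixels, round what is visible of it).
The state is a dict: "time_s": time; "qpos": joint angles; "dq": joint speeds; "joint_torque": joint torques, N m; "eef_pos": TCP position; "ee_rot": TCP orientation; "wrist_force": force on the tool from outside, world axes, zero at the start; "torque": the same for the moment, N m; "gripper_width": opening from 0.0 (shut) to 1.0 (fully open).
Only numpy, scipy, OpenCV 4.12 (cv2) and the standard library are available. Lean on these libraries where they do the work, as an engineer would, in place of code of your own. Each camera call takes 0.05 s, during which the arm holds its last target. There are 200 camera calls.

## Working session

There is one attempt and no reset: what is moved stays moved. The work goes in short steps, Python scripts to look and compute and a shell command to move; the robot and the scene stay as the last step left them, time stands still between calls to the robot, and variables do not carry over. Pictures are saved under pics/ and viewed, about 12 in all and at most 16, crops included, and the job is handed in when it is done.

```bash
mkdir -p pics; ls; cat > h.py <<'E'
from rig import *
import numpy as np, cv2
from scipy.spatial.transform import Rotation as R
def cam(name):
    s=read_state(); p=get_image(name)
    if name=="wrist":
        T=np.eye(4);T[:3,:3]=R.from_rotvec(s["ee_rot"]).as_matrix();T[:3,3]=s["eef_pos"]
        M=T@np.array(p["tool_from_camera"])
    else:
        M=np.eye(4);o=np.array(p["orientation"],float)
        M[:3,:3]=o if o.shape==(3,3) else R.from_rotvec(o).as_matrix() if o.size==3 else R.from_quat(o).as_matrix()
        M[:3,3]=p["position"]
    p["M"]=M; return p
def cloud(p):
    d=p["depth"];K=np.array(p["mtx"]);v,u=np.mgrid[:480,:640]
    P=np.stack([(u-K[0,2])/K[0,0]*d,(v-K[1,2])/K[1,1]*d,d],-1)
    return P@p["M"][:3,:3].T+p["M"][:3,3]
def save(p,n): cv2.imwrite("pics/"+n+".png",p["color"][:,:,::-1])
E
python3 - <<'E'
from h import *
for n in ["scene","side","wrist"]:
    p=cam(n);save(p,n+"0");print(n,np.round(p["M"],3).tolist(),p.get("orientation"))
    C=cloud(p)
    for t in ["saw_a_mid","tray_a","drum_a_mid"]:
        for r in cut_out(t,p):
            m=r["region"]&(p["depth"]>0);q=C[m]
            if len(q)<5: continue
            print(t,round(r["confidence"],2),np.round(r["rect"]).astype(int),"lo",np.round(np.percentile(q,2,0),3),"hi",np.round(np.percentile(q,98,0),3),p["color"][m].mean(0).astype(int))
print(read_state())
E
```

```text
pics
scene [[-0.593, 0.464, -0.658, 1.237], [0.805, 0.366, -0.468, 0.469], [0.023, -0.807, -0.591, 0.689], [0.0, 0.0, 0.0, 1.0]] [-1.1029034  -2.21605415  1.10754523]
saw_a_mid 0.81 [410 270  18  39] lo [0.466 0.157 0.   ] hi [0.499 0.187 0.076] [116 103 100]
tray_a 0.98 [333 313  79  60] lo [0.596 0.047 0.001] hi [0.705 0.155 0.02 ] [219 176 107]
tray_a 0.84 [250 267  62  45] lo [ 0.594 -0.159 -0.001] hi [ 0.69  -0.062  0.02 ] [193 150  90]
tray_a 0.75 [462 348  44  42] lo [0.554 0.293 0.001] hi [0.624 0.358 0.021] [211 164  98]
tray_a 0.66 [206 218  50  33] lo [ 0.544 -0.333  0.   ] hi [ 0.621 -0.256  0.02 ] [202 158  95]
tray_a 0.63 [221 164  42  24] lo [ 0.34  -0.483 -0.   ] hi [ 0.427 -0.395  0.02 ] [ 26 118  35]
drum_a_mid 0.92 [271 205  17  27] lo [ 0.432 -0.213 -0.002] hi [ 0.492 -0.176  0.06 ] [93 63 40]
drum_a_mid 0.72 [310 206  17  34] lo [ 0.399 -0.139  0.   ] hi [ 0.436 -0.105  0.061] [ 91  49 103]
side [[0.899, -0.304, 0.316, 0.132], [-0.439, -0.644, 0.627, -0.823], [0.013, -0.702, -0.712, 0.974], [0.0, 0.0, 0.0, 1.0]] [-2.31600612  0.52838234 -0.23464234]
saw_a_mid 0.8
[... 1519 characters left out ...]
1  94  90]
{'time_s': 0.6, 'qpos': array([-2.06295091e-01,  1.80767491e-01,  1.60699275e+00,  1.53179500e-05,
        1.35379596e+00, -2.06270135e-01]), 'dq': array([ 7.18790601e-04, -1.31302594e-03,  4.68363336e-04,  1.83448718e-03,
        1.20548026e-04,  9.26827735e-05]), 'joint_torque': array([-1.03744758e-03, -4.33598220e+01, -3.42019558e+01,  7.00651878e-02,
        3.12943140e-02, -1.65333466e-05]), 'eef_pos': array([5.75022218e-01, 2.04387087e-05, 2.38736261e-01]), 'ee_rot': array([2.22145707e+00, 2.22139431e+00, 5.09982942e-05]), 'wrist_force': array([0.27224227, 0.15246105, 0.98875447]), 'torque': array([-0.01945773, -0.00160775, -0.02411026]), 'gripper_width': 0.9998889776098083}
```

```bash
python3 - <<'E'
from h import *
for n in ["scene","side"]:
    p=cam(n); C=cloud(p)
    for t in ["saw_a_mid","saw_b_mid","saw_c_mid","saw_d_mid","drum_b_mid"]:
        for r in cut_out(t,p):
            m=r["region"]&(p["depth"]>0);q=C[m]
            if len(q)<5: continue
            print(n,t,round(r["confidence"],2),np.round(r["rect"]).astype(int),"lo",np.round(np.percentile(q,2,0),3),"hi",np.round(np.percentile(q,98,0),3),"shank",np.round(np.median(q[q[:,2]>.046],0),4))
E
```

```text
scene saw_a_mid 0.69 [411 270  19  37] lo [ 0.468  0.158 -0.001] hi [0.499 0.187 0.077] shank [0.4858 0.1732 0.0639]
scene saw_b_mid 0.87 [359 249  18  39] lo [0.469 0.03  0.004] hi [0.511 0.072 0.074] shank [0.4928 0.053  0.0628]
scene saw_c_mid 0.56 [476 292  33  40] lo [0.441 0.271 0.001] hi [0.488 0.324 0.072] shank [0.4639 0.297  0.0616]
scene saw_c_mid 0.45 [334 313  81  62] lo [0.596 0.047 0.001] hi [0.705 0.156 0.02 ] shank [nan nan nan]
scene saw_c_mid 0.39 [203 217  50  33] lo [ 0.545 -0.334  0.   ] hi [ 0.622 -0.257  0.02 ] shank [nan nan nan]
scene saw_c_mid 0.26 [317 229  25  31] lo [ 0.465 -0.08   0.003] hi [ 0.509 -0.035  0.059] shank [ 0.4857 -0.0573  0.0574]
scene drum_b_mid 0.69 [316 231  23  35] lo [ 0.455 -0.081 -0.   ] hi [ 0.509 -0.035  0.059] shank [ 0.4857 -0.0573  0.0579]
side saw_a_mid 0.81 [262 202  16  34] lo [ 0.468  0.155 -0.001] hi [0.508 0.22  0.078] shank [0.483  0.1681 0.0639]
side saw_b_mid 0.91 [284 239  16  37] lo [ 0.469  0.027 -0.   ] hi [0.509 0.065 0.076] shank [0.4893 0.0467 0.0649]
side saw_b_mid 0.32 [306 274  25  26] lo [ 0.461 -0.085  0.003] hi [ 0.506 -0.039  0.059] shank [ 0.4847 -0.0621  0.0577]
side saw_c_mid 0.57 [232 177  24  34] lo [0.434 0.267 0.003] hi [0.483 0.319 0.075] shank [0.4599 0.2932 0.0645]
side saw_d_mid 0.64 [339 371  35  39] lo [ 0.414 -0.331  0.005] hi [ 0.476 -0.269  0.074] shank [ 0.4448 -0.3005  0.0661]
side drum_b_mid 0.96 [305 274  29  29] lo [ 0.461 -0.085 -0.002] hi [ 0.516 -0.008  0.059] shank [ 0.4847 -0.0621  0.0577]
  return _methods._mean(a, axis=axis, dtype=dtype,
  ret = um.true_divide(
```

View pics/scene0.png

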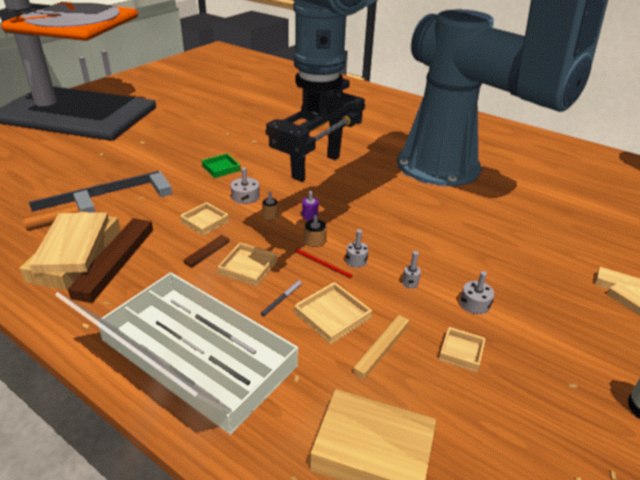

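View pics/side0.png

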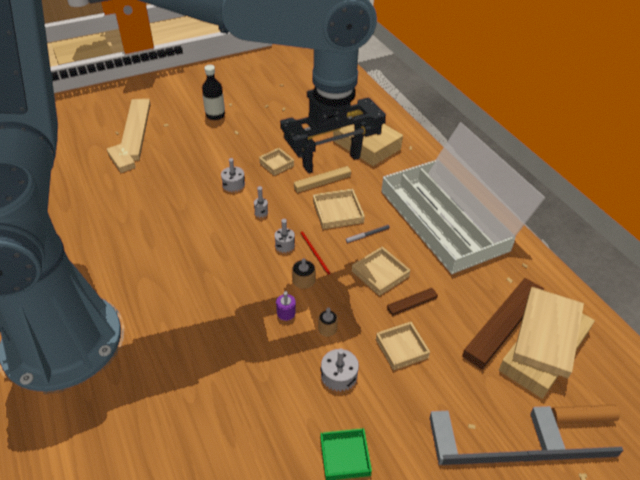

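```bash
cat >> h.py <<'E'
S0=dict(a=(.483,.172),b=(.490,.050),c=(.461,.296),d=(.445,-.300))
T0=dict(a=(.588,.325),b=(.582,-.296),c=(.642,-.112),d=(.650,.100))
def shank(C,p,xy,r=.012,lo=.046):
    m=(p["depth"]>0)&(np.hypot(C[...,0]-xy[0],C[...,1]-xy[1])<r)&(C[...,2]>lo)&(C[...,2]<.09)
    q=C[m]
    if len(q)<6: return None
    c=p["M"][:2,3]; m=np.median(q[:,:2],0)
    d=(m-c)/np.linalg.norm(m-c)
    return np.round(m+.0045*d,4),len(q),round(q[:,2].max(),3)
def tray(C,p,xy,r=.075):
    m=(p["depth"]>0)&(np.abs(C[...,0]-xy[0])<r)&(np.abs(C[...,1]-xy[1])<r)&(C[...,2]>.015)&(C[...,2]<.024)
    q=C[m][:,:2].astype(np.float32)
    if len(q)<20: return None
    (cx,cy),(w,h),a=cv2.minAreaRect(q*1000)
    return np.round([cx,cy,w,h,a],1),len(q)
E
python3 - <<'E'
from h import *
for n in ["scene","side","wrist"]:
    p=cam(n);C=cloud(p)
    for k in "abcd":
        print(n,k,shank(C,p,S0[k]),tray(C,p,T0[k]))
E
```

```text
scene a (array([0.4817, 0.1716]), 89, np.float64(0.078)) (array([588.6, 325.1,  66.7,  64. ,  13.3]), 375)
scene b (array([0.4884, 0.0496]), 82, np.float64(0.079)) (array([ 582.2, -295.8,   80.1,   80. ,   85.3]), 232)
scene c (array([0.4592, 0.2963]), 100, np.float64(0.079)) (array([ 640.7, -112.7,   91.8,   90.9,   13. ]), 343)
scene d (array([ 0.4451, -0.298 ]), 65, np.float64(0.08)) (array([649.2, 100.1, 102.8, 102.5,  76.7]), 528)
side a (array([0.4836, 0.1717]), 58, np.float64(0.08)) (array([588.3, 323.1,  68.3,  71. ,  13. ]), 159)
side b (array([0.4907, 0.0505]), 67, np.float64(0.079)) (array([ 583.9, -278.1,  117.1,   77.4,   86.6]), 355)
side c (array([0.4616, 0.2973]), 56, np.float64(0.08)) (array([ 641.3, -113.5,   92.3,   92.2,   12.3]), 310)
side d (array([ 0.4481, -0.2964]), 84, np.float64(0.081)) (array([649.7, 100. , 107. , 102.3,  77.3]), 279)
wrist a None None
wrist b (array([0.4889, 0.048 ]), 293, np.float64(0.081)) (array([ 585. , -266.4,   15.5,   75.7,   86.5]), 481)
wrist c None (array([ 641.8, -113.9,   88.3,   88.9,   12.4]), 1481)
wrist d None (array([649.8,  98.5, 100.3, 100.2,  77.3]), 2540)
```

```bash
python3 -m jog '[[-2.5,-1.07,0.75,0],[-2.5,-1.07,0.75,0],[-2.5,-1.07,0.75,0],[-2.5,-1.07,0.75,0],[-2.5,-1.07,0.75,0],[-2.5,-1.07,0.75,0],[-2.5,-1.07,0.75,0],[-2.5,-1.07,0.75,0],[-2.5,-1.07,0.75,0],[-2.5,-1.07,0.75,0],[-2.5,-1.07,0.75,0],[-2.22,-1.07,0.75,0],[0,0,0,0],[0,0,0,0],[0,0,0,0]]'
python3 - <<'E'
from h import *
p=cam("wrist");C=cloud(p);save(p,"w1")
print(shank(C,p,(.4466,-.2972)),tray(C,p,T0["b"],.05))
E
```

```text
time_s: 2.6
eef_pos: [0.4468, -0.2968, 0.1489]
ee_rot: [-2.222, -2.221, -0.001]
wrist_force: [0.7, 0.5, -0.0]
gripper_width: 1.001
(array([ 0.4469, -0.3004]), 496, np.float64(0.081)) (array([ 583. , -298.3,   76.3,   77.9,   85.9]), 3036)
```

View pics/w1.png

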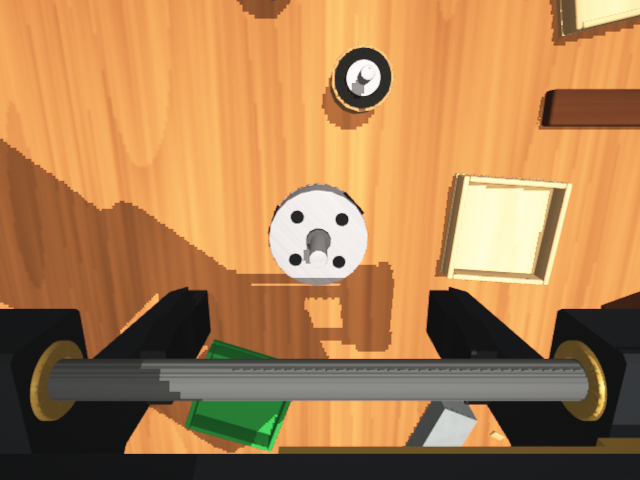

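The wrist view shows saw d at (318, 240), centred between the jaws, with the drum clear at (363, 78).

```bash
python3 -m jog '[[-0.06,0,2,0],[0,0,2,0],[0,0,2,0],[0,0,2,0],[0,0,1.3,0],[0,0,1,0],[0,0,0,0],[0,0,0,0]]'; python3 -m jog '[[0,0,0,0],[0,0,0,0],[0,0,0,0],[0,0,0,0],[0,0,0,0],[0,0,0,0],[0,0,0,0],[0,0,0,0],[0,0,0,0],[0,0,0,0],[0,0,0,0],[0,0,0,0]]' 0; python3 -m jog '[[0,0,-1,0],[0,0,-1.5,0],[0,0,-2,0],[0,0,-2,0],[0,0,-2,0],[0,0,-1.5,0],[0,0,0,0],[0,0,0,0]]'
python3 - <<'E'
from h import *
p=cam("wrist");C=cloud(p);save(p,"w2");print(read_state()["wrist_force"])
E
```

```text
time_s: 3.32
eef_pos: [0.447, -0.2972, 0.0459]
ee_rot: [-2.22, -2.222, -0.0]
wrist_force: [0.3, -0.0, 0.6]
gripper_width: 0.998
time_s: 4.32
eef_pos: [0.4467, -0.2978, 0.0457]
ee_rot: [2.221, 2.221, 0.0]
wrist_force: [0.9, -0.2, -0.3]
gripper_width: 0.113
time_s: 4.98
eef_pos: [0.4469, -0.2981, 0.1465]
ee_rot: [2.22, 2.22, -0.0]
wrist_force: [-0.6, 0.3, -3.0]
gripper_width: 0.116
[-0.80924967 -0.04109376 -2.95384098]
```

View pics/w2.png

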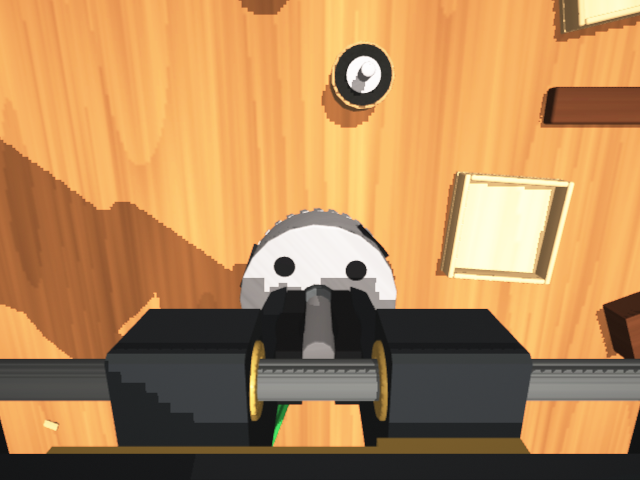

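Saw d is held (opening 10 mm, about 2.7 N weight). Next I carry it to tray d.

```bash
python3 -m jog '[[1.2,0.6,0,0],[2,1.05,0,0],[2.485,1.27,0,0],[2.485,1.27,0,0],[2.485,1.27,0,0],[2.485,1.27,0,0],[2.485,1.27,0,0],[2.485,1.27,0,0],[2.485,1.27,0,0],[2.485,1.27,0,0],[2.485,1.27,0,0],[2.485,1.27,0,0],[2.485,1.27,0,0],[2.485,1.27,0,0],[2.485,1.27,0,0],[2.485,1.27,0,0],[1.8,0.9,0,0],[0,0,0,0],[0,0,0,0],[0,0,0,0]]'
python3 -m jog '[[0,0,1.5,0],[0,0,2,0],[0,0,2,0],[0,0,1.5,0],[0,0,1,0],[0,0,0.5,0],[0,0,0.3,0],[0,0,0,0],[0,0,0,0]]'
python3 - <<'E'
from h import *
p=cam("wrist");C=cloud(p);save(p,"w3");s=read_state();print(s["wrist_force"],s["eef_pos"])
E
```

```text
time_s: 6.7
eef_pos: [0.6487, 0.1003, 0.1441]
ee_rot: [-2.22, -2.221, 0.004]
wrist_force: [-0.8, -0.1, -3.1]
gripper_width: 0.11
time_s: 7.45
eef_pos: [0.6506, 0.1, 0.0586]
ee_rot: [2.221, 2.221, 0.002]
wrist_force: [-0.3, 0.3, -2.1]
gripper_width: 0.107
[ 0.48984311  0.59896762 -1.39702048] [0.65074476 0.10007278 0.05885194]
```

View pics/w3.png

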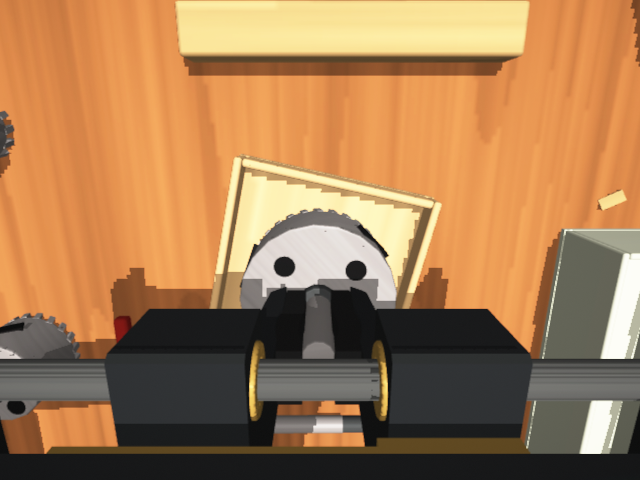

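```bash
python3 -m jog '[[0,0,0.3,0],[0,0,0.3,0],[0,0,0.15,0],[0,0,0.08,0],[0,0,0,0],[0,0,0,0],[0,0,0,0]]'; python3 -m jog '[[0,0,0.05,0],[0,0,0.03,0],[0,0,0,0],[0,0,0,0],[0,0,0,0]]'
```

```text
time_s: 8.08
eef_pos: [0.6498, 0.1002, 0.0497]
ee_rot: [-2.221, -2.221, 0.0]
wrist_force: [-2.1, -0.8, 2.6]
gripper_width: 0.114
time_s: 8.5
eef_pos: [0.6499, 0.1002, 0.0497]
ee_rot: [-2.221, -2.222, 0.0]
wrist_force: [-6.0, 0.0, 8.0]
gripper_width: 0.111
```

```bash
python3 -m jog '[[0,0,0,0],[0,0,0,0],[0,0,0,0],[0,0,0,0],[0,0,0,0],[0,0,0,0],[0,0,0,0],[0,0,0,0]]' 8.8; python3 -m jog '[[0,0,-1,0],[0,0,-1.5,0],[0,0,-2,0],[0,0,-2,0],[0,0,-2,0],[0,0,-1.5,0],[0,0,0,0]]';python3 -m jog '[[1,-1,0,0],[1.5,-1.5,0,0],[1.5,-1.5,0,0],[1.5,-1.5,0,0],[1.5,-1.5,0,0],[1.5,-1.5,0,0],[1.5,-1.5,0,0],[1.5,-1.5,0,0],[1.5,-1.5,0,0],[1.5,-1.5,0,0],[1.5,-1.5,0,0],[1.5,-1.5,0,0],[1.5,-1.5,0,0],[0.7,0,0,0],[0,0,0,0],[0,0,0,0],[0,0,0,0]]'
python3 - <<'E'
from h import *
p=cam("wrist");C=cloud(p);save(p,"w4")
print(shank(C,p,(.4604,.2968)),[shank(cloud(q),q,(.65,.1)) for q in (cam("scene"),cam("side"))])
E
```

```text
time_s: 9.17
eef_pos: [0.6499, 0.1001, 0.0485]
ee_rot: [-2.221, -2.221, 0.0]
wrist_force: [0.4, -0.8, 1.2]
gripper_width: 0.693
time_s: 9.75
eef_pos: [0.6529, 0.1001, 0.1548]
ee_rot: [2.217, 2.217, 0.01]
wrist_force: [1.5, -0.1, 0.6]
gripper_width: 0.998
time_s: 11.17
eef_pos: [0.4602, 0.2966, 0.1483]
ee_rot: [2.222, 2.221, -0.001]
wrist_force: [-0.1, -0.0, 0.1]
gripper_width: 0.999
(array([0.4611, 0.2938]), 506, np.float64(0.081)) [(array([0.648, 0.1  ]), 110, np.float64(0.082)), (array([0.6497, 0.101 ]), 64, np.float64(0.083))]
```

View pics/w4.png

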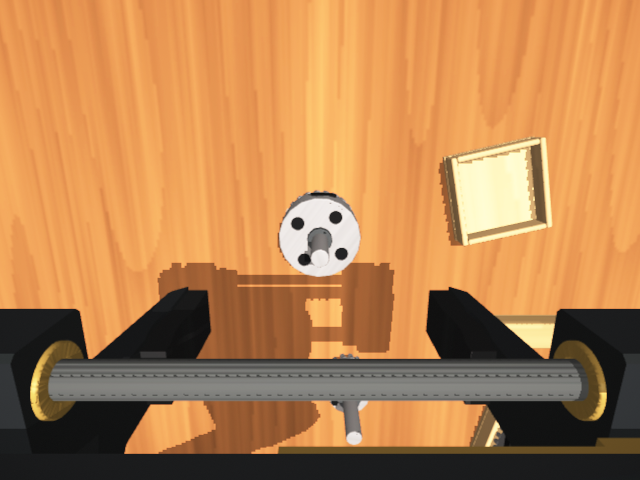

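Saw d stands in tray d, and saw c is centred between the jaws at (319, 238). I grasp it the same way.

```bash
python3 -m jog '[[0,0,2,0],[0,0,2,0],[0,0,2,0],[0,0,2,0],[0,0,1.3,0],[0,0,0.95,0],[0,0,0,0],[0,0,0,0]]'; python3 -m jog '[[0,0,0,0],[0,0,0,0],[0,0,0,0],[0,0,0,0],[0,0,0,0],[0,0,0,0],[0,0,0,0],[0,0,0,0],[0,0,0,0],[0,0,0,0],[0,0,0,0],[0,0,0,0]]' 0; python3 -m jog '[[0,0,-1,0],[0,0,-1.5,0],[0,0,-2,0],[0,0,-2,0],[0,0,-2,0],[0,0,-2.5,0],[0,0,-1,0],[0,0,0,0],[0,0,0,0]]'
```

```text
time_s: 11.98
eef_pos: [0.4601, 0.2968, 0.046]
ee_rot: [-2.222, -2.221, 0.001]
wrist_force: [0.2, -0.5, -0.1]
gripper_width: 1.0
time_s: 12.98
eef_pos: [0.4602, 0.2971, 0.0462]
ee_rot: [2.221, 2.221, 0.001]
wrist_force: [1.7, 1.0, -2.0]
gripper_width: 0.117
time_s: 13.73
eef_pos: [0.4599, 0.2971, 0.1661]
ee_rot: [2.221, 2.221, 0.001]
wrist_force: [-0.1, 0.3, -1.9]
gripper_width: 0.11
```

```bash
python3 -m jog '[[-1.2,0.5,0,0],[-2.5,1.1,0,0],[-2.5,1.1,0,0],[-2.5,1.1,0,0],[-2.5,1.1,0,0],[-2.5,1.1,0,0],[-2.5,1.1,0,0],[-2.5,1.1,0,0],[-2.5,1.1,0,0],[-2.5,1.1,0,0],[-2.5,1.1,0,0],[-2.5,1.1,0,0],[-2.5,1.1,0,0],[-2.5,1.1,0,0],[-2.5,1.1,0,0],[-2.5,1.1,0,0],[-2.37,1.15,0,0],[0,0,0,0],[0,0,0,0],[0,0,0,0]]'
python3 -m jog '[[0,0,1.5,0],[0,0,2,0],[0,0,2,0],[0,0,2,0],[0,0,1.5,0],[0,0,0.5,0],[0,0,0,0],[0,0,0,0],[0,0,0,0],[0,0,0,0]]'
python3 - <<'E'
from h import *
p=cam("wrist");save(p,"w5")
E
```

```text
time_s: 15.4
eef_pos: [0.64, -0.1135, 0.164]
ee_rot: [-2.22, -2.218, 0.002]
wrist_force: [-0.3, -0.1, -1.5]
gripper_width: 0.115
time_s: 16.23
eef_pos: [0.6423, -0.1137, 0.0727]
ee_rot: [2.22, 2.22, 0.002]
wrist_force: [-0.1, -0.7, -1.8]
gripper_width: 0.11
```

View pics/w5.png

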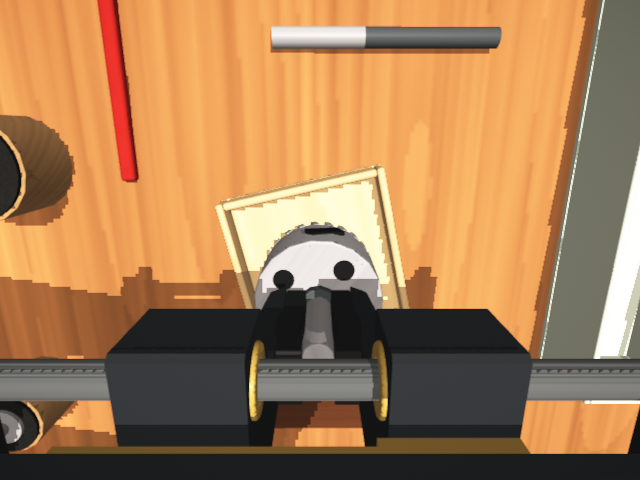

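Saw c is over tray c and centred. Lowering, then release.

```bash
python3 -m jog '[[0,0,0.6,0],[0,0,0.6,0],[0,0,0.4,0],[0,0,0.3,0],[0,0,0.2,0],[0,0,0.1,0],[0,0,0.08,0],[0,0,0,0],[0,0,0,0],[0,0,0,0]]'; python3 -m jog '[[0,0,0.04,0],[0,0,0,0],[0,0,0,0],[0,0,0,0]]'
```

```text
time_s: 17.12
eef_pos: [0.6413, -0.1135, 0.0498]
ee_rot: [-2.221, -2.221, 0.001]
wrist_force: [-5.7, 2.3, 9.6]
gripper_width: 0.111
time_s: 17.45
eef_pos: [0.6413, -0.1135, 0.0498]
ee_rot: [-2.221, -2.221, 0.001]
wrist_force: [-7.9, 2.1, 11.5]
gripper_width: 0.113
```

```bash
python3 -m jog '[[0,0,0,0],[0,0,0,0],[0,0,0,0],[0,0,0,0],[0,0,0,0],[0,0,0,0],[0,0,0,0],[0,0,0,0]]' 8.8; python3 -m jog '[[0,0,-1,0],[0,0,-1.5,0],[0,0,-2,0],[0,0,-2,0],[0,0,-2,0],[0,0,-1.5,0],[0,0,0,0]]';python3 -m jog '[[1,-1,0,0],[1.5,-1.4,0,0],[1.5,-1.4,0,0],[1.5,-1.4,0,0],[1.5,-1.4,0,0],[1.5,-1.4,0,0],[1.5,-1.4,0,0],[1.5,-1.4,0,0],[1.5,-1.4,0,0],[1.5,-1.4,0,0],[1.5,-1.4,0,0],[0.3,-0.2,0,0],[0,0,0,0],[0,0,0,0],[0,0,0,0]]'
python3 - <<'E'
from h import *
p=cam("wrist");C=cloud(p);save(p,"w6")
print(shank(C,p,(.4893,.0495)),[shank(cloud(q),q,(.6413,-.1135)) for q in (cam("scene"),cam("side"))])
E
```

```text
time_s: 18.12
eef_pos: [0.6414, -0.1136, 0.0478]
ee_rot: [-2.221, -2.221, 0.0]
wrist_force: [0.0, 0.4, -0.4]
gripper_width: 0.69
time_s: 18.7
eef_pos: [0.6442, -0.1145, 0.1541]
ee_rot: [2.216, 2.216, 0.006]
wrist_force: [0.7, -1.3, 0.3]
gripper_width: 0.999
time_s: 19.95
eef_pos: [0.4903, 0.0487, 0.1482]
ee_rot: [2.221, 2.22, 0.001]
wrist_force: [0.5, -1.1, 0.4]
gripper_width: 0.997
(array([0.4901, 0.0471]), 503, np.float64(0.081)) [(array([ 0.639 , -0.1141]), 92, np.float64(0.083)), (array([ 0.6418, -0.1131]), 74, np.float64(0.084))]
```

View pics/w6.png

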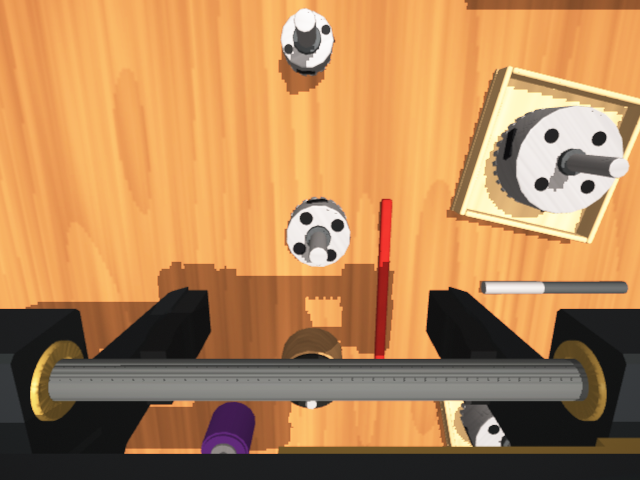

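Saw d sits flat in its tray at (565, 155), and saw b is centred at (318, 235).

```bash
python3 -m jog '[[0.08,0,2,0],[0,0,2,0],[0,0,2,0],[0,0,2,0],[0,0,1.3,0],[0,0,0.95,0],[0,0,0,0],[0,0,0,0]]'; python3 -m jog '[[0,0,0,0],[0,0,0,0],[0,0,0,0],[0,0,0,0],[0,0,0,0],[0,0,0,0],[0,0,0,0],[0,0,0,0],[0,0,0,0],[0,0,0,0],[0,0,0,0],[0,0,0,0]]' 0; python3 -m jog '[[0,0,-1,0],[0,0,-1.5,0],[0,0,-2,0],[0,0,-2,0],[0,0,-2,0],[0,0,-2.5,0],[0,0,-1,0],[0,0,0,0],[0,0,0,0]]'
```

```text
time_s: 20.77
eef_pos: [0.4894, 0.05, 0.0453]
ee_rot: [-2.221, -2.221, 0.001]
wrist_force: [-0.4, 0.5, -0.7]
gripper_width: 0.999
time_s: 21.77
eef_pos: [0.4895, 0.0502, 0.0454]
ee_rot: [2.221, 2.221, 0.0]
wrist_force: [0.2, -0.2, -0.9]
gripper_width: 0.112
time_s: 22.52
eef_pos: [0.4895, 0.0502, 0.1655]
ee_rot: [2.221, 2.221, 0.001]
wrist_force: [0.3, 0.0, -2.6]
gripper_width: 0.11
```

```bash
python3 -m jog '[[-1.07,0.48,0,0],[-2.4,0.63,0,0],[-2.4,0.63,0,0],[-2.4,0.63,0,0],[-2.4,0.63,0,0],[-2.4,0.63,0,0],[-2.4,0.63,0,0],[-2.4,0.63,0,0],[-2.4,0.63,0,0],[-2.4,0.63,0,0],[-2.4,0.63,0,0],[-2.4,0.63,0,0],[-2.4,0.63,0,0],[-2.4,0.63,0,0],[-2.4,0.63,0,0],[0,0,0,0],[0,0,0,0],[0,0,0,0]]'
python3 -m jog '[[0,0,1.5,0],[0,0,2,0],[0,0,2,0],[0,0,2,0],[0,0,1.5,0],[0,0,0.5,0],[0,0,0,0],[0,0,0,0],[0,0,0,0],[0,0,0,0]]'
python3 - <<'E'
from h import *
p=cam("wrist");save(p,"w7")
E
```

```text
time_s: 24.02
eef_pos: [0.5813, -0.2961, 0.1633]
ee_rot: [-2.22, -2.218, 0.0]
wrist_force: [-0.1, -0.6, -1.8]
gripper_width: 0.113
time_s: 24.85
eef_pos: [0.5833, -0.2969, 0.072]
ee_rot: [2.219, 2.22, 0.001]
wrist_force: [0.0, 0.0, -0.5]
gripper_width: 0.114
```

View pics/w7.png

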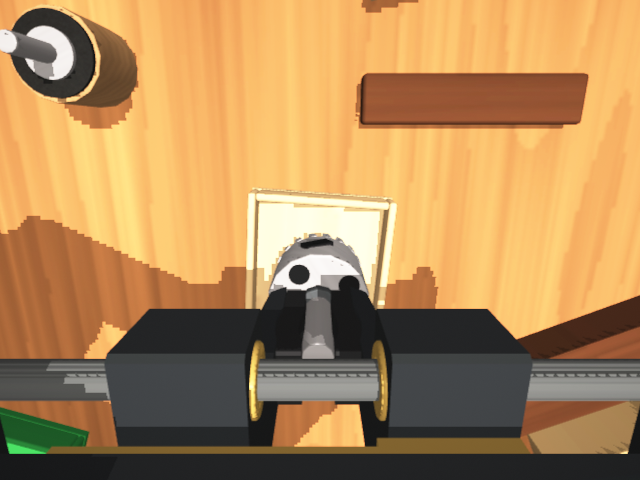

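```bash
python3 -m jog '[[0,0,0.6,0],[0,0,0.6,0],[0,0,0.4,0],[0,0,0.3,0],[0,0,0.2,0],[0,0,0.1,0],[0,0,0.05,0],[0,0,0,0],[0,0,0,0],[0,0,0,0]]'
```

```text
time_s: 25.73
eef_pos: [0.5825, -0.2964, 0.0492]
ee_rot: [-2.221, -2.221, 0.0]
wrist_force: [-3.9, 3.0, 8.8]
gripper_width: 0.111
```

```bash
python3 -m jog '[[0,0,0,0],[0,0,0,0],[0,0,0,0],[0,0,0,0],[0,0,0,0],[0,0,0,0],[0,0,0,0],[0,0,0,0]]' 8.8; python3 -m jog '[[0,0,-1,0],[0,0,-1.5,0],[0,0,-2,0],[0,0,-2,0],[0,0,-2,0],[0,0,-1.6,0],[0,0,0,0]]';python3 -m jog '[[1.8,-0.4,0,0],[2.5,-0.54,0,0],[2.5,-0.54,0,0],[2.5,-0.54,0,0],[2.5,-0.54,0,0],[2.5,-0.54,0,0],[2.5,-0.54,0,0],[2.5,-0.54,0,0],[2.5,-0.54,0,0],[2.5,-0.54,0,0],[2.5,-0.54,0,0],[2.5,-0.54,0,0],[2.5,-0.54,0,0],[2.5,-0.54,0,0],[2.5,-0.54,0,0],[2.5,-0.54,0,0],[2.5,-0.54,0,0],[2.5,-0.54,0,0],[2.5,-0.4,0,0],[0,0,0,0]]';python3 -m jog '[[0,0,0,0],[0,0,0,0]]'
python3 - <<'E'
from h import *
p=cam("wrist");C=cloud(p);save(p,"w8")
print(shank(C,p,(.4827,.1717)),[shank(cloud(q),q,(.5825,-.2964)) for q in (cam("scene"),cam("side"))])
E
```

```text
time_s: 26.4
eef_pos: [0.5824, -0.2965, 0.0478]
ee_rot: [-2.221, -2.221, 0.0]
wrist_force: [0.3, -0.6, 0.3]
gripper_width: 0.695
time_s: 26.98
eef_pos: [0.5849, -0.2982, 0.1552]
ee_rot: [2.215, 2.215, 0.002]
wrist_force: [0.4, -1.3, 0.5]
gripper_width: 0.994
time_s: 28.65
eef_pos: [0.4814, 0.1749, 0.149]
ee_rot: [-2.217, -2.224, -0.001]
wrist_force: [0.3, 0.3, -0.4]
gripper_width: 1.0
time_s: 28.82
eef_pos: [0.4826, 0.1711, 0.1489]
ee_rot: [2.221, 2.222, -0.0]
wrist_force: [0.5, 0.5, 0.1]
gripper_width: 0.997
(array([0.4837, 0.1686]), 499, np.float64(0.081)) [(array([ 0.58 , -0.297]), 75, np.float64(0.082)), (array([ 0.5821, -0.2954]), 90, np.float64(0.084))]
```

View pics/w8.png

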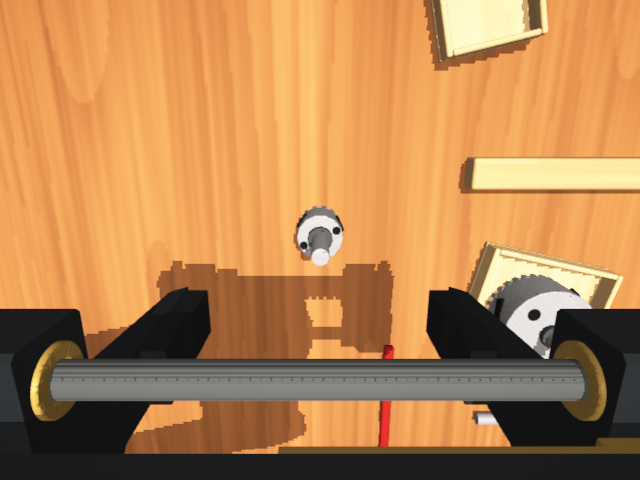

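```bash
python3 -m jog '[[0,0.05,2,0],[0,0,2,0],[0,0,2,0],[0,0,2,0],[0,0,1.3,0],[0,0,1,0],[0,0,0,0],[0,0,0,0]]'; python3 -m jog '[[0,0,0,0],[0,0,0,0],[0,0,0,0],[0,0,0,0],[0,0,0,0],[0,0,0,0],[0,0,0,0],[0,0,0,0],[0,0,0,0],[0,0,0,0],[0,0,0,0],[0,0,0,0]]' 0; python3 -m jog '[[0,0,-1,0],[0,0,-1.5,0],[0,0,-2,0],[0,0,-2,0],[0,0,-2,0],[0,0,-2.5,0],[0,0,-1,0],[0,0,0,0],[0,0,0,0]]'
```

```text
time_s: 29.63
eef_pos: [0.4832, 0.171, 0.0458]
ee_rot: [-2.222, -2.22, 0.001]
wrist_force: [0.1, -0.0, 0.1]
gripper_width: 0.997
time_s: 30.63
eef_pos: [0.4831, 0.1715, 0.0459]
ee_rot: [2.221, 2.221, 0.0]
wrist_force: [0.6, -0.2, -0.9]
gripper_width: 0.114
time_s: 31.38
eef_pos: [0.4832, 0.1715, 0.166]
ee_rot: [2.221, 2.221, 0.001]
wrist_force: [-0.5, -0.2, -2.5]
gripper_width: 0.115
```

```bash
python3 -m jog '[[1.2,0.77,0,0],[2,1.4,0,0],[2,1.4,0,0],[2,1.4,0,0],[2,1.4,0,0],[2,1.4,0,0],[2,1.4,0,0],[2,1.4,0,0],[0,0,0,0],[0,0,0,0],[0,0,0,0]]'
python3 -m jog '[[0,0,1.5,0],[0,0,2,0],[0,0,2,0],[0,0,2,0],[0,0,1.5,0],[0,0,0.5,0],[0,0,0,0],[0,0,0,0],[0,0,0,0],[0,0,0,0]]'
python3 - <<'E'
from h import *
p=cam("wrist");save(p,"w9")
E
```

```text
time_s: 32.3
eef_pos: [0.5874, 0.3227, 0.1637]
ee_rot: [-2.22, -2.221, 0.006]
wrist_force: [0.2, 0.6, -1.4]
gripper_width: 0.114
time_s: 33.13
eef_pos: [0.5898, 0.3238, 0.0725]
ee_rot: [2.221, 2.221, 0.004]
wrist_force: [-0.2, -0.9, -1.0]
gripper_width: 0.11
```

View pics/w9.png

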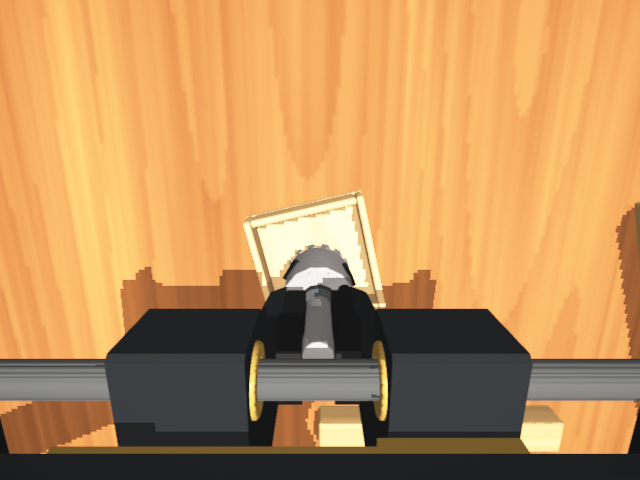

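Saw a is centred over tray a, so I lower it.

```bash
python3 -m jog '[[0,0,0.6,0],[0,0,0.6,0],[0,0,0.4,0],[0,0,0.3,0],[0,0,0.2,0],[0,0,0.1,0],[0,0,0.05,0],[0,0,0,0],[0,0,0,0],[0,0,0,0]]'
```

```text
time_s: 34.02
eef_pos: [0.589, 0.3237, 0.0498]
ee_rot: [2.221, 2.222, 0.0]
wrist_force: [-3.7, -1.5, 8.5]
gripper_width: 0.111
```

```bash
python3 -m jog '[[0,0,0,0],[0,0,0,0],[0,0,0,0],[0,0,0,0],[0,0,0,0],[0,0,0,0],[0,0,0,0],[0,0,0,0],[0,0,0,0],[0,0,0,0]]' 8.8; python3 -m jog '[[0,0,-1,0],[0,0,-1.5,0],[0,0,-2,0],[0,0,-2,0],[0,0,-2,0],[0,0,-2.5,0],[0,0,-2.5,0],[0,0,-2.5,0],[0,0,0,0]]';python3 -m jog '[[-2,0,0,0],[-2.5,0,0,0],[-2.5,0,0,0],[-2.5,0,0,0],[-2.5,0,0,0],[-2.5,0,0,0],[-2.5,0,0,0],[-2.5,0,0,0],[0,0,0,0],[0,0,0,0],[0,0,0,0]]'
python3 - <<'E'
from h import *
for n in ["scene","side"]:
    p=cam(n);C=cloud(p);save(p,n+"9")
    for k in "abcd":
        print(n,k,shank(C,p,T0[k],.015),tray(C,p,T0[k],.06))
    print("drums",[shank(C,p,d,.012,.045) for d in ((.472,-.198),(.483,-.059))])
E
```

```text
time_s: 34.85
eef_pos: [0.5888, 0.3235, 0.0484]
ee_rot: [-2.221, -2.221, 0.0]
wrist_force: [-0.9, 0.1, -0.3]
gripper_width: 0.848
time_s: 35.6
eef_pos: [0.592, 0.3248, 0.2172]
ee_rot: [2.218, 2.218, 0.017]
wrist_force: [0.6, -0.4, 1.3]
gripper_width: 0.998
time_s: 36.52
eef_pos: [0.5889, 0.129, 0.2089]
ee_rot: [2.222, 2.221, 0.001]
wrist_force: [0.4, 0.3, 0.2]
gripper_width: 1.0
scene a (array([0.5863, 0.3231]), 130, np.float64(0.083)) (array([588.8, 325.1,  66.8,  63.8,  12.6]), 386)
scene b (array([ 0.5805, -0.2963]), 79, np.float64(0.083)) (array([ 581.6, -296.3,   82.5,   79.6,   85. ]), 243)
scene c (array([ 0.6397, -0.1139]), 93, np.float64(0.084)) (array([ 642. , -112.4,   91.6,   90.6,   14. ]), 378)
scene d (array([0.6479, 0.1001]), 112, np.float64(0.084)) (array([649.4,  99.5, 103. , 102.2,  77.9]), 569)
drums [(array([ 0.4713, -0.1972]), 34, np.float64(0.065)), (array([ 0.4819, -0.0606]), 35, np.float64(0.066))]
side a (array([0.5891, 0.3243]), 54, np.float64(0.085)) (array([588.1, 323.9,  68.3,  70.2,  11.7]), 172)
side b (array([ 0.5828, -0.2956]), 91, np.float64(0.085)) (array([ 582.6, -297.4,   79.4,   78.7,   85.6]), 410)
side c (array([ 0.6417, -0.1137]), 79, np.float64(0.084)) (array([ 641.2, -113.8,   91.8,   91.1,   13.8]), 365)
side d (array([0.6503, 0.1009]), 66, np.float64(0.084)) (array([649.5,  99. , 108.1, 101.2,  77.8]), 312)
drums [(array([ 0.4745, -0.1938]), 36, np.float64(0.068)), (array([ 0.4868, -0.058 ]), 32, np.float64(0.066))]
```

View pics/side9.png

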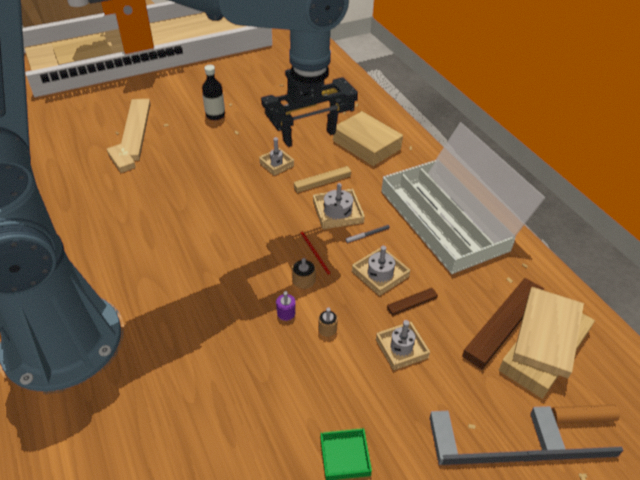

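View pics/scene9.png

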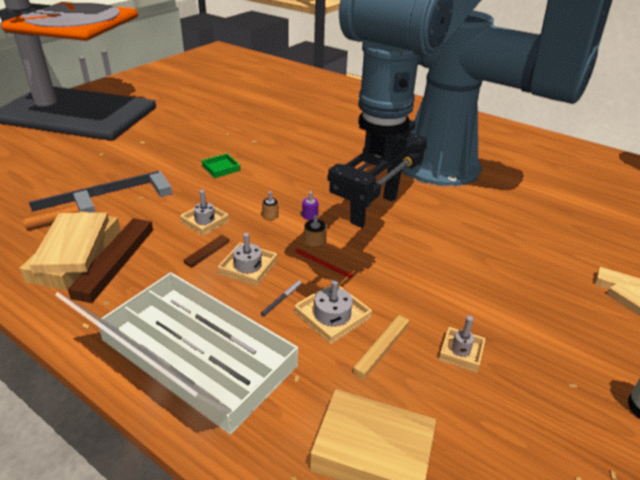

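All four saws stand upright in their trays, and the drums at (303, 273) and (328, 322) in the side view are where they were.

```bash
python3 -c "from rig import *; print(job_done())"
```

```text
the job is handed in; nothing more can be done
None
```

All four hole saws are in their trays, shank up, and the job was handed in at about 37 s of the allowed 109 s. I placed them largest first (d, c, b, a). Each was lowered until the wrist force showed contact, roughly 8–12 N, before I released it.

- **Saws:** in the last scene and side views each shank is within about 3 mm of its tray's centre. The shank tops read 83–85 mm, where flat on the tray floor would be 82 mm; the same cameras read about 1–2 mm high before the saws were moved.
- **Drums:** both stand at the same image positions as at the start.
- **Camera agreement:** the two cameras differed by 2–3 mm on saw positions and by up to about 5 mm on the drums. No check failed.

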